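# Close and lock the fuse hatch of a bench control unit

## Robot

A 7-joint arm with a two-finger parallel gripper is mounted at the origin on the work surface. World frame = base frame: x ahead of the robot, y to its left, z up, the work surface at z = 0. Lengths are in m, angles in rad, forces in N, time in s.
With the tool pointing down it reaches from about 0.4 to 0.925 m from the base axis. Payload 5.6 kg.
Tool frame: the origin (TCP) lies midway between the tips of the shut fingers; the grasp point (between the pads) lies 19 mm behind it (hold_point_z is the z of the grasp point in the tool frame, in m); z points along the fingers, x is the direction in which the jaws open and shut, and the axes are right-handed (so a half turn about z gives the same grasp; the last joint's range is limited). The gripper opens to 85 mm and grips with 20 to 120 N. Pads are 22 mm wide; open, the fingers measure 114 mm over their backs; the gripper's body (76 mm by 85 mm) begins 54 mm behind the grasp point. The pads swing forward as they close: fully open they stand 13 mm farther back than shut.
Start: joints at [1.142, 0.468, -0.012, 1.603, 0.006, 1.071, -0.056], TCP at [0.245, -0.602, 0.231] pointing down, gripper open.
Joint ranges: [-2.53, 2.53], [-0.31, 2.02], [-1.57, 1.55], [0.28, 2.44], [-1.29, 4.43], [0.15, 1.84], [-2.92, 2.92]. Speed limits (rad/s): [2.57, 2.57, 3.14, 3.14, 3.14, 3.14, 3.14].

## Interface

Orientations are given as a rotation vector (axis times angle).
In Python, from workcell import * gives the robot as it stands.
- The arm moves only by the tool step_arm, never from a script. Its argument "steps" is one flat list of numbers, 7 for each row, row after row: the finger opening in mm, from 0 to 85.4, then the shift along the tool's x, y, z in mm, then the turn, a rotation vector about the tool's x, y, z in rad. In form: [grip, tx, ty, tz, rx, ry, rz, grip, tx, ty, tz, rx, ry, rz, ...]. A call has 1 to 10 rows; each row is the pose to reach, as a shift and turn from the pose measured when the call began, along the tool's axes at that moment; what a row does not reach only later rows make up. A row lasts 1/8 s, in which the tool goes at most 62.5 mm and 10.7 degrees, less where a joint would pass 70% of its speed; a pose out of reach is approached as far as the arm can. A call with a gripper value outside its range is refused whole. The fingers move at their own pace and stop on an object; the grip force is fixed at half the most. Time passes only in rows, so rows that repeat a pose let the fingers close. It gives the time, the measured TCP pose, the force and the opening at its end, in the units of the state.
- get_obs(): the state, without advancing time (a new reading comes with each control period).
- camera(name): name is "scene" or "top"; returns the picture (420x560x3 uint8, blue, green, red); there is no depth.
- camera_info(name): a dict with "K" (3x3 intrinsics, pixels), "distortion" ([k1, k2, p1, p2, k3] as OpenCV has them; the pictures are not rectified), "R" (3x3) and "t" (3): a world point X has camera coordinates R X + t. Camera axes: x right, y down, z forward; pixel columns grow to the right and rows downward; lengths in m; the calibration is good to about 2 mm. A picture is of the moment at which its call begins. camera_info takes no time and is no camera call.
- hand_in(): hands the job in, once; it reports no verdict.
The state is a dict: "time": time; "qpos": joint angles; "qvel": joint speeds; "effort": joint torques, N m; "eef_pos": TCP position; "tcp_rot": TCP orientation; "ft_force": force on the tool from outside, world axes, zero at the start; "wrist_torque": the same for the moment, N m; "grip_width": opening from 0.0 (shut) to 1.0 (fully open).
Only numpy, scipy, OpenCV 4.12 (cv2) and the standard library are available. Lean on these libraries where they do the work, as an engineer would, in place of code of your own. Each camera call takes 0.05 s, during which the arm holds its last target. There are 200 camera calls.

## Task

Slide the hatch on top of the white control unit fully shut, then press the stud's winged head straight down until it bottoms lightly and turn it a quarter turn clockwise (seen from above) until its cam catches, and let go. Do it by feel and never force the stud hard against its keeper; leave the jars and the beaker standing where they are.

Things in the scene. Friction and masses are not known exactly. Their poses are not given: they have to be found in the camera images.
- unit: White bench control unit, 240 (x) by 360 (y) by 80 mm high, fixed to the bench. Origin: centre of its underside; z up, its front faces -x. On its flat top a plain aluminium hatch plate runs along the unit's y axis between two guide rails 6 mm high, over a fuse bay.
- hatch (a joint): Opening of the hatch, m: 0 = fully shut against its hard stop, at most 0.095. It shuts by sliding towards the unit's +y, dragging with about 3 N, and stays where it is left. Hatch plate: 122 (x) by 130 (y) by 4 mm, lying on the unit's top at 80 mm; it carries the stud and may be moved by the stud's wing.
- press (a joint): How far the stud is pressed down, m: 0 = sprung up, mechanical limit 0.0260. The spring takes about 4 N to start and gains 0.4 N per mm (about 12 N at 20 mm).
- turn (a joint): Turn of the stud, rad: 0 = wing along the unit's y (unlocked), positive clockwise seen from above, stops at -0.09 and 1.65. The cam catches at 1.57, give or take 0.1.
- head: The stud's black winged head, on a vertical axis. Origin on that axis, 80 mm over the bench when sprung up (underside of the hatch plate); z up, y along the wing. Above the origin: shank and spring, a round flange 46 mm wide at 32 to 36 mm, and on it an upright wing 12 mm thick (x), 40 mm long (y), from 36 to 64 mm. The axis is at x = 0, y = 62 mm of the unit when the hatch is shut.
- bar (a point): Underside of the steel cross-bar (the cam) at the stud's foot, on the axis, inside the hatch plate when sprung up. Bar: 28 mm long along the wing (y), 6 mm wide, 3 mm thick. It turns and goes down with the head.
- wing (a point): Point on the stud's axis within the wing, 21 mm above the flange's top and 7 mm below the wing's top: where to grip, across the wing's 12 mm thickness. Axes as head (y along the wing).
- keeper: Steel keeper in a well of the unit's top, under the stud when the hatch is shut. Origin level with the unit's top. The bar must be pressed right through its slot before it can turn: this takes 9.5 to 21.5 mm of press, different each time and not readable; 1.6 mm beyond, the bar meets a solid floor. At a quarter turn, once let go, the spring lifts the bar 2.5 mm into a cross groove.
- slot (a point): Centre of the keeper's slot, at the level of the unit's top, x = 0, y = 62 mm of the unit; z up. The slot, 9 by 32 mm, runs along the unit's y. With the hatch more than 2 mm open or the wing more than 0.1 rad off, the bar lands on top of the keeper instead, after 1.5 to 13.5 mm of press.
- jar: Small glass jar with a cork-coloured lid, 36 mm wide, 55 mm high, standing loose on the unit's top near its back right corner. Origin: centre of its underside.
- tall_jar: Glass jar, 52 mm wide, 120 mm high, on the bench left of the unit. Origin: centre of its underside.
- beaker: White open beaker, 68 mm wide, 80 mm high, on the bench right of the unit. Origin: centre of its underside.
Mind the look-alikes: they are no part of the job. Leave any green, turquoise or yellow look-alike of the jar alone.

How it is judged:
By the outcome, as a careful person would: the job done as asked, in the order asked, and still so for the second after the job is handed in, with the robot touching nothing.
It also fails if it takes over 45 s, if anything falls off the work surface, if the arm or the gripper's body presses on something with over 40 N, if the wrist force passes 120 N, or if a joint passes its speed limit or range.

## Working session

There is one attempt and no reset: what is moved stays moved. The work goes in short steps, Python scripts to look and compute and a tool call to move; the robot and the scene stay as the last step left them, time stands still between calls to the robot, and variables do not carry over. Pictures are saved under pics/ and viewed, on a budget of 10 in all, crops included, one or two more only if the job needs it, and the job is handed in when it is done.

Besides the shell and the picture viewer there is one more tool, called as a command line: name --argument value ..., lists and objects as JSON in quotes. step_arm: Moves the arm, as the interface text tells. Its arguments: {"type":"object","properties":{"steps":{"type":"array","items":{"type":"number"}}},"required":["steps"]}

```bash
mkdir -p pics; python3 - <<'E'
from workcell import *
import cv2
for n in("scene","top"):
    cv2.imwrite(f"pics/{n}0.png",camera(n)); c=camera_info(n); print(n,c)
print(get_obs())
E
```

```text
scene {'K': array([[458.13266331,   0.        , 278.22046932],
       [  0.        , 458.13266331, 206.3548584 ],
       [  0.        ,   0.        ,   1.        ]]), 'distortion': array([0.01269386, 0.        , 0.        , 0.        , 0.        ]), 'R': array([[ 0.69346758,  0.72036938, -0.01306407],
       [ 0.49330517, -0.48794237, -0.72011267],
       [-0.52512163,  0.49293022, -0.69373415]]), 't': array([-0.48011609, -0.2184124 ,  1.39997257])}
top {'K': array([[526.31765126,   0.        , 280.68303777],
       [  0.        , 526.31765126, 206.71570176],
       [  0.        ,   0.        ,   1.        ]]), 'distortion': array([-0.03304494,  0.        ,  0.        ,  0.        ,  0.        ]), 'R': array([[ 0.02859658, -0.99947128, -0.01547246],
       [-0.98305091, -0.02531585, -0.1815765 ],
       [ 0.1810888 ,  0.02040268, -0.98325509]]), 't': array([0.03767774, 0.6476021 , 1.05441191])}
{'time': 0.1, 'qpos': array([ 1.14199633,  0.46829931, -0.01157798,  1.60353273,  0.00599891,
        1.07138267, -0.05631296]), 'qvel': array([-0.00150727, -0.00059793,  0.00040044, -0.00046093,  0.0014224 ,
        0.00061514,  0.00016169]), 'effort': array([ 3.87276996e-04, -5.33523917e+01,  2.14996201e-02, -2.51970112e+01,
        1.15119084e-02,  4.30991786e-03, -1.16605588e-05]), 'eef_pos': array([ 0.24433385, -0.60179377,  0.23042645]), 'tcp_rot': array([-2.60536681e+00,  1.75406987e+00,  2.17194422e-03]), 'ft_force': array([ 0.09770637, -0.46203076, -0.14352385]), 'wrist_torque': array([-0.01984434,  0.02286838,  0.03608685]), 'grip_width': 1.0020498722329907}
```

View pics/scene0.png

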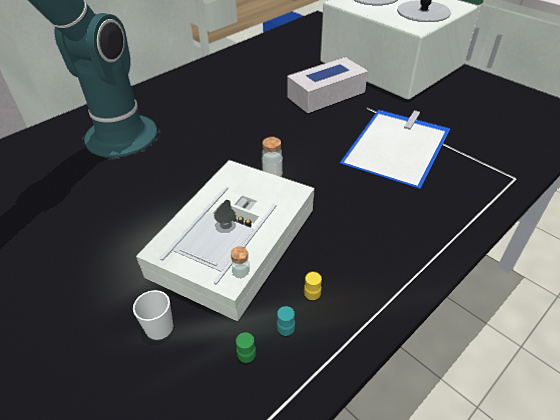

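View pics/top0.png

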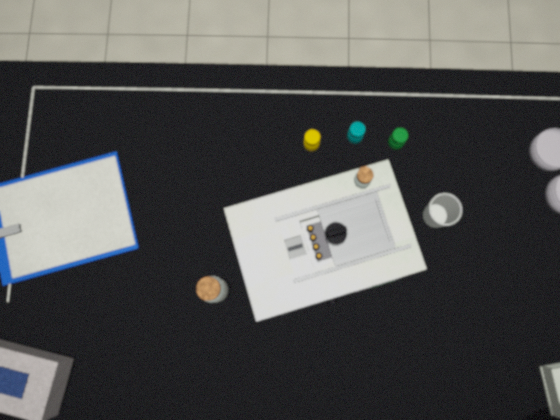

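The scene view shows the white unit at about (225,240) with its hatch and black head at (225,215). The tall jar is at (272,157), the small jar at (239,262) and the beaker at (154,315). In the top view the unit's corners are near (224,208), (388,160), (426,268) and (257,321), the head is at (336,233) and the keeper at (295,247). The small jar (cork lid) is at (364,176). The yellow, teal and green look-alikes lie off the unit and are not to be touched.

```bash
cat > h.py <<'E'
import numpy as np, cv2
from workcell import *
def ray(n,uv):
    c=camera_info(n); p=cv2.undistortPoints(np.array(uv,float).reshape(-1,1,2),c["K"],np.array(c["distortion"])).reshape(-1,2)
    R=np.array(c["R"]);d=np.c_[p,np.ones(len(p))]@R; return -R.T@c["t"],d
def onz(n,uv,z):
    o,d=ray(n,uv); return o+d*((z-o[2])/d[:,2])[:,None]
def tri(a,b):
    o1,d1=ray("top",[a]);o2,d2=ray("scene",[b]);d1=d1[0];d2=d2[0]
    s=np.linalg.lstsq(np.c_[d1,-d2],o2-o1,rcond=None)[0]; p,q=o1+s[0]*d1,o2+s[1]*d2
    return (p+q)/2,np.linalg.norm(p-q)
def px(n,X):
    c=camera_info(n);return cv2.projectPoints(np.array(X,float).reshape(-1,1,3),cv2.Rodrigues(np.array(c["R"]))[0],np.array(c["t"]),c["K"],np.array(c["distortion"]))[0].reshape(-1,2)
E
python3 - <<'E'
from h import *
t=cv2.imread("pics/top0.png");s=cv2.imread("pics/scene0.png")
for n,im,roi in(("top",t,(210,150,230,185)),("scene",s,(130,150,190,175))):
    x,y,w,h=roi; g=cv2.cvtColor(im,6)[y:y+h,x:x+w]
    m=cv2.morphologyEx((g>110).astype(np.uint8),cv2.MORPH_OPEN,np.ones((5,5)))
    c=max(cv2.findContours(m,0,1)[0],key=cv2.contourArea); hl=cv2.convexHull(c)
    ap=cv2.approxPolyDP(hl,4,True)
    print(n,(ap.reshape(-1,2)+[x,y]).tolist(), cv2.contourArea(hl))
    if n=="top":
        r=cv2.boxPoints(cv2.minAreaRect(hl))+[x,y]; print(r); P=onz("top",r,.08); print(P.mean(0),P)
        print([np.linalg.norm(P[i]-P[i-1]) for i in range(4)])
a=cv2.resize(t[165:285,270:410],None,fx=4,fy=4,interpolation=2);b=cv2.resize(s[190:275,180:280],None,fx=5.6,fy=5.6,interpolation=2)
cv2.imwrite("pics/crop_t.png",a);cv2.imwrite("pics/crop_s.png",b)
E
```

```text
top [[388, 160], [425, 269], [255, 320], [224, 207]] 20941.5
[[221.3631115  207.67583084]
 [393.35102844 156.54430008]
 [427.31813049 270.7973175 ]
 [255.33021545 321.92884827]]
[ 0.57968283 -0.0372953   0.08      ] [[ 0.63736935  0.17820563  0.08      ]
 [ 0.75636273 -0.17987162  0.08      ]
 [ 0.51808151 -0.24637728  0.08      ]
 [ 0.40691774  0.09886205  0.08      ]]
[np.float64(0.24372802408476282), np.float64(0.3773310809827532), np.float64(0.24738824555747138), np.float64(0.36269488336927996)]
scene [[313, 188], [311, 211], [238, 319], [144, 277], [137, 254], [227, 161], [280, 152]] 17314.5
```

View pics/crop_t.png

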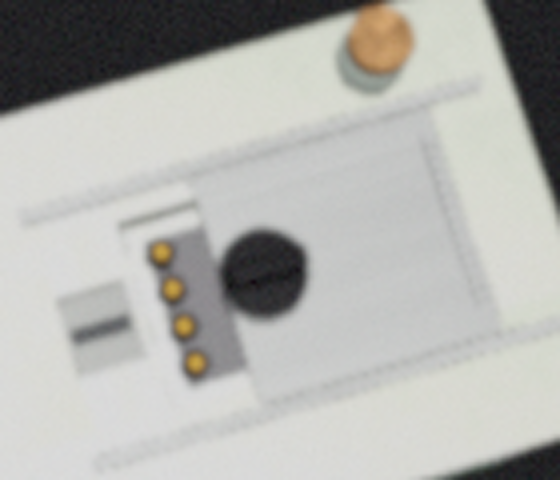

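View pics/crop_s.png

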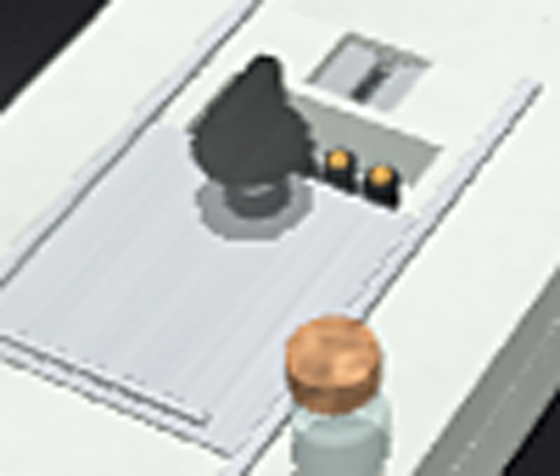

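The top crop shows the slot centre at full-image (295.2,247.5), the black flange centred at (336,233.5) with the wing running along the rails, and the small cork jar by the plate's right-hand rail. The scene crop shows the slot at about (246.4,204.3), the flange at about (225,216) and the wing upright. There is only one stud, so it isn't ambiguous. The only cork-lidded jar on the unit's top is the jar meant; the others are green, teal and yellow and stand on the bench.

```bash
python3 - <<'E'
from h import *
np.set_printoptions(precision=4,suppress=True)
T=lambda x,y:(270+(x+.5)/4-.5,165+(y+.5)/4-.5); S=lambda x,y:(180+(x+.5)/5.6-.5,190+(y+.5)/5.6-.5)
print("cam",ray("top",[(0,0)])[0])
print("slot",tri(T(101,330),S(372,80)),onz("top",[T(101,330)],.08))
print("flange",tri(T(264,274),S(252,150)),onz("top",[T(264,274)],.116))
# rail lines and slot yaw (unit +y dir)
for a,b,z in((T(480,84),T(22,217),.086),(T(560,325),T(97,465),.086),(T(128,322),T(74,338),.08),(T(305,263),T(225,288),.144)):
    p=onz("top",[a,b],z); d=p[1]-p[0]; print("yaw",np.arctan2(-d[0],d[1]),p)
q=onz("top",[(388,160),(425,269),(255,320),(224,207)],.08);print(q,q.mean(0))
for i in range(4): print(np.linalg.norm(q[i]-q[i-1]))
# black head mask
t=cv2.imread("pics/top0.png")[215:252,318:354]; m=(t.max(2)<75).astype(np.uint8)
c=max(cv2.findContours(m,0,1)[0],key=cv2.contourArea); M=cv2.minEnclosingCircle(c); print(M,cv2.contourArea(c)); mm=cv2.moments(c);u=(mm['m10']/mm['m00']+318,mm['m01']/mm['m00']+215)
print(u,onz("top",[u],.116),onz("top",[u],.144))
o=get_obs();print(cv2.Rodrigues(o["tcp_rot"])[0],o["eef_pos"])
for n in ("jar",):
  print(onz("top",[T(381,39)],.135))
E
```

```text
cam [0.4446 0.0325 1.1549]
slot (array([0.5603, 0.0237, 0.0724]), np.float64(0.0009009629894912673)) [[0.5592 0.0234 0.08  ]]
flange (array([ 0.5867, -0.0572,  0.1073]), np.float64(0.00022618764190226163)) [[ 0.5854 -0.0566  0.116 ]]
yaw 0.31224978568272077 [[ 0.6918 -0.1703  0.086 ]
 [ 0.6158  0.0654  0.086 ]]
yaw 0.31794663092588277 [[ 0.5673 -0.2098  0.086 ]
 [ 0.4904  0.0238  0.086 ]]
yaw 0.3155412986230546 [[0.5637 0.0097 0.08  ]
 [0.5547 0.0371 0.08  ]]
yaw 0.3300118778896702 [[ 0.5875 -0.0739  0.144 ]
 [ 0.5743 -0.0354  0.144 ]]
[[ 0.7485 -0.1685  0.08  ]
 [ 0.5216 -0.2417  0.08  ]
 [ 0.4107  0.0997  0.08  ]
 [ 0.6389  0.1728  0.08  ]] [ 0.5799 -0.0345  0.08  ]
0.3584462272669822
0.2384497497731744
0.3589678780490544
0.23968093342203664
((17.117021560668945, 17.691490173339844), 10.549999237060547) 289.0
(335.4002306805075, 232.93483275663206) [[ 0.5858 -0.0561  0.116 ]] [[ 0.582  -0.0537  0.144 ]]
[[ 0.3762 -0.9265 -0.0007]
 [-0.9265 -0.3762  0.0014]
 [-0.0016  0.0001 -1.    ]] [ 0.2443 -0.6018  0.2304]
[[ 0.7022 -0.112   0.135 ]]
```

step_arm --steps '[50,-378,-521,10,0,0,-1.498,50,-378,-521,10,0,0,-1.498,50,-378,-521,10,0,0,-1.498,50,-378,-521,10,0,0,-1.498,50,-378,-521,10,0,0,-1.498,50,-378,-521,10,0,0,-1.498,50,-378,-521,10,0,0,-1.498,50,-378,-521,10,0,0,-1.498,50,-378,-521,10,0,0,-1.498,50,-378,-521,10,0,0,-1.498]'

```text
time: 1.35
eef_pos: [0.5754, -0.0703, 0.221]
tcp_rot: [-3.102, -0.488, 0.001]
ft_force: [1.2, -0.8, 0.2]
grip_width: 0.587
```

step_arm --steps '[50,14,-10,20,0,0,0,50,14,-10,50,0,0,0,50,14,-10,75,0,0,0,50,14,-10,90,0,0,0,50,14,-10,95,0,0,0,50,14,-10,95,0,0,0,50,14,-10,95,0,0,0]'

```text
time: 2.22
eef_pos: [0.5862, -0.0565, 0.127]
tcp_rot: [-3.103, -0.488, -0.001]
ft_force: [0.7, -0.1, 0.1]
grip_width: 0.587
```

```bash
python3 - <<'E'
from h import *
np.set_printoptions(precision=4,suppress=True)
s=camera("scene");t=camera("top");o=get_obs();print(o["eef_pos"],o["tcp_rot"],o["ft_force"])
cv2.imwrite("pics/mid.png",np.hstack([cv2.resize(s[180:270,180:270],(400,400),interpolation=2),cv2.resize(t[190:280,290:380],(400,400),interpolation=2)]))
E
```

```text
[ 0.586  -0.0565  0.1268] [-3.1025 -0.488  -0.0009] [-0.0728 -0.1604  0.9045]
```

View pics/mid.png

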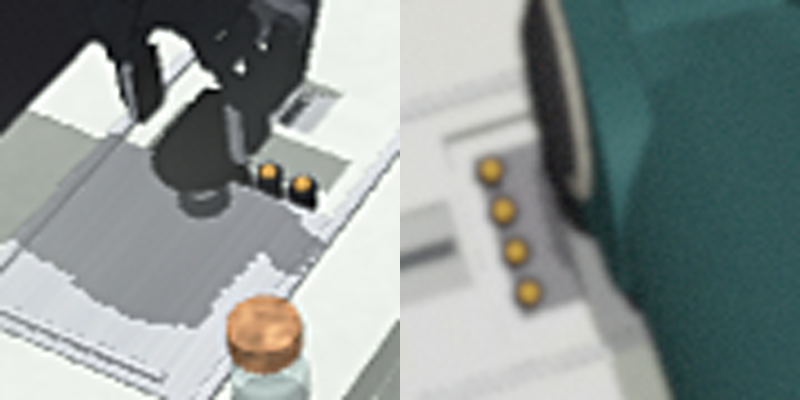

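The left half (scene) shows the fingers at crop (140,90) and (235,140), straddling the wing at about (205,110). I'll lower the last few mm and close.

step_arm --steps '[50,0,0,6,0,0,0,30,0,0,6,0,0,0,18,0,0,6,0,0,0,18,0,0,6,0,0,0,18,0,0,6,0,0,0]'

```text
time: 2.95
eef_pos: [0.5861, -0.0565, 0.1209]
tcp_rot: [-3.103, -0.488, -0.001]
ft_force: [0.3, 0.6, 0.1]
grip_width: 0.212
```

step_arm --steps '[0,0,0,0,0,0,0,0,0,0,0,0,0,0,0,0,0,0,0,0,0,0,0,0,0,0,0,0]'

```text
time: 3.45
eef_pos: [0.5859, -0.0565, 0.121]
tcp_rot: [-3.103, -0.488, -0.0]
ft_force: [-2.3, -0.2, 3.6]
grip_width: 0.127
```

step_arm --steps '[0,0,-8,0,0,0,0,0,0,-18,0,0,0,0,0,0,-28,0,0,0,0,0,0,-38,0,0,0,0,0,0,-48,0,0,0,0,0,0,-58,0,0,0,0,0,0,-66,0,0,0,0,0,0,-72,0,0,0,0,0,0,-76,0,0,0,0,0,0,-76,0,0,0,0]'

```text
time: 4.7
eef_pos: [0.5617, 0.0168, 0.1208]
tcp_rot: [-3.102, -0.489, 0.002]
ft_force: [-3.5, -1.8, 4.0]
grip_width: 0.123
```

step_arm --steps '[0,0,-2,0,0,0,0,0,0,-4,0,0,0,0,0,0,-5,0,0,0,0,0,0,-6,0,0,0,0]'

```text
time: 5.2
eef_pos: [0.5599, 0.0224, 0.1208]
tcp_rot: [-3.102, -0.489, 0.002]
ft_force: [-3.2, -4.7, 3.0]
grip_width: 0.126
```

step_arm --steps '[0,0,-2,0,0,0,0,0,0,-3,0,0,0,0]'

```text
time: 5.45
eef_pos: [0.5594, 0.0239, 0.1209]
tcp_rot: [3.103, 0.488, -0.001]
ft_force: [-1.6, -8.2, 2.7]
grip_width: 0.122
```

step_arm --steps '[0,0,-2,0,0,0,0,0,0,-4,0,0,0,0,0,0,-4,0,0,0,0]'

```text
time: 5.82
eef_pos: [0.5592, 0.0241, 0.1211]
tcp_rot: [3.099, 0.484, 0.0]
ft_force: [0.6, -11.3, 4.7]
grip_width: 0.124
```

step_arm --steps '[0,0,0,1,0,0,0,0,0,0,2,0,0,0,0,0,0,3,0,0,0,0,0,0,4,0,0,0,0,0,0,4,0,0,0]'

```text
time: 6.45
eef_pos: [0.5594, 0.0238, 0.1172]
tcp_rot: [3.099, 0.484, 0.001]
ft_force: [-3.1, -5.4, 4.2]
grip_width: 0.124
```

step_arm --steps '[0,0,0,1,0,0,0,0,0,0,2,0,0,0,0,0,0,3,0,0,0,0,0,0,3,0,0,0]'

```text
time: 6.95
eef_pos: [0.5594, 0.0238, 0.1144]
tcp_rot: [3.098, 0.484, 0.0]
ft_force: [-2.6, -4.9, 4.8]
grip_width: 0.128
```

step_arm --steps '[0,0,0,1,0,0,0,0,0,0,2,0,0,0,0,0,0,2,0,0,0]'

```text
time: 7.32
eef_pos: [0.5594, 0.0238, 0.1127]
tcp_rot: [3.098, 0.484, 0.0]
ft_force: [-3.7, -5.0, 6.3]
grip_width: 0.126
```

step_arm --steps '[0,0,0,1,0,0,0,0,0,0,2,0,0,0,0,0,0,2,0,0,0]'

```text
time: 7.7
eef_pos: [0.5594, 0.0238, 0.1111]
tcp_rot: [3.098, 0.484, 0.0]
ft_force: [-3.9, -5.1, 8.4]
grip_width: 0.125
```

step_arm --steps '[0,0,0,1,0,0,0,0,0,0,2,0,0,0,0,0,0,2,0,0,0]'

```text
time: 8.07
eef_pos: [0.5594, 0.0238, 0.1095]
tcp_rot: [3.097, 0.484, 0.0]
ft_force: [-3.8, -4.0, 6.9]
grip_width: 0.126
```

step_arm --steps '[0,0,0,1,0,0,0,0,0,0,2,0,0,0,0,0,0,2,0,0,0]'

```text
time: 8.45
eef_pos: [0.5595, 0.0238, 0.1081]
tcp_rot: [3.097, 0.484, 0.0]
ft_force: [-3.5, -5.0, 7.2]
grip_width: 0.126
```

step_arm --steps '[0,0,0,1,0,0,0,0,0,0,2,0,0,0,0,0,0,2,0,0,0]'

```text
time: 8.82
eef_pos: [0.5595, 0.0238, 0.1066]
tcp_rot: [3.097, 0.484, 0.0]
ft_force: [-3.8, -4.2, 8.4]
grip_width: 0.124
```

step_arm --steps '[0,0,0,1,0,0,0,0,0,0,2,0,0,0,0,0,0,2,0,0,0]'

```text
time: 9.2
eef_pos: [0.5595, 0.0238, 0.1053]
tcp_rot: [3.096, 0.484, 0.0]
ft_force: [-4.4, -4.2, 9.8]
grip_width: 0.117
```

step_arm --steps '[0,0,0,1,0,0,0,0,0,0,2,0,0,0,0,0,0,2,0,0,0]'

```text
time: 9.57
eef_pos: [0.5596, 0.0239, 0.1047]
tcp_rot: [3.095, 0.484, 0.0]
ft_force: [-6.4, -4.9, 15.6]
grip_width: 0.126
```

The force rose from 9.8 to 15.6 N over 0.6 mm at about 16.3 mm of press. That is the floor, because it's deeper than the 13.5 mm at which the bar could land on the keeper top. I'll ease off slightly and turn.

step_arm --steps '[0,0,0,0.3,0,0,0.08,0,0,0,0.3,0,0,0.2,0,0,0,0.3,0,0,0.32,0,0,0,0.3,0,0,0.4]'

```text
time: 10.07
eef_pos: [0.5598, 0.0239, 0.1052]
tcp_rot: [3.129, -0.145, 0.004]
ft_force: [-4.5, -5.4, 9.5]
grip_width: 0.123
```

```bash
python3 -c "
from workcell import *
o=get_obs();print(o['wrist_torque'],o['ft_force'],o['qpos'])"
```

```text
[-1.09636653  1.07124082 -0.01364926] [-4.47841548 -5.37172332  9.48594487] [ 0.19048291  0.5183382  -0.37889911  1.90186887  0.27967276  0.77139489
 -0.43780361]
```

step_arm --steps '[0,0,0,0.6,0,0,0.12,0,0,0,0.6,0,0,0.24,0,0,0,0.6,0,0,0.36,0,0,0,0.6,0,0,0.48]'

```text
time: 10.58
eef_pos: [0.5602, 0.0237, 0.1054]
tcp_rot: [3.004, -0.89, 0.009]
ft_force: [-4.2, -4.6, 9.6]
grip_width: 0.129
```

step_arm --steps '[0,0,0,1,0,0,0.12,0,0,0,1,0,0,0.24,0,0,0,1,0,0,0.36,0,0,0,1,0,0,0.48,0,0,0,1,0,0,0.6,0,0,0,1,0,0,0.68,0,0,0,1,0,0,0.69]'

```text
time: 11.45
eef_pos: [0.5605, 0.0233, 0.1052]
tcp_rot: [2.527, -1.856, 0.015]
ft_force: [-3.7, -5.9, 9.3]
grip_width: 0.126
```

```bash
python3 -c "
from workcell import *
import cv2
o=get_obs();print(o['wrist_torque'],o['ft_force'],o['eef_pos']);R=cv2.Rodrigues(o['tcp_rot'])[0];import numpy as np;print(np.arctan2(R[1,0],R[0,0]),R[:,2])"
```

```text
[-1.33484804  1.05796594 -0.00870824] [-3.73749519 -5.87225518  9.2798433 ] [0.56051404 0.02326056 0.10515928]
-1.2668474413750581 [ 0.00398681 -0.01064911 -0.99993535]
```

Turned to 1.58 rad with no torque resistance. Next I'll ease upward while still gripping, to feel whether the cam catches.

step_arm --steps '[0,0,0,-0.6,0,0,0,0,0,0,-1.2,0,0,0,0,0,0,-1.2,0,0,0]'

```text
time: 11.82
eef_pos: [0.5605, 0.0233, 0.107]
tcp_rot: [2.527, -1.855, 0.016]
ft_force: [-4.3, -5.0, 9.3]
grip_width: 0.127
```

step_arm --steps '[0,0,0,-0.6,0,0,0,0,0,0,-1.2,0,0,0,0,0,0,-1.2,0,0,0]'

```text
time: 12.2
eef_pos: [0.5605, 0.0233, 0.1087]
tcp_rot: [2.528, -1.855, 0.016]
ft_force: [-4.6, -5.9, 8.5]
grip_width: 0.124
```

step_arm --steps '[0,0,0,-0.3,0,0,0,0,0,0,-0.3,0,0,0]'

```text
time: 12.45
eef_pos: [0.5604, 0.0232, 0.1088]
tcp_rot: [2.528, -1.854, 0.016]
ft_force: [-3.0, -5.0, 3.8]
grip_width: 0.12
```

The upward motion stopped at z = 0.1088 and the force fell to 3.8 N. The cam is catching in its groove, so I'll let go.

step_arm --steps '[14,0,0,0,0,0,0,25,0,0,0,0,0,0,45,0,0,0,0,0,0,45,0,0,0,0,0,0]'

```text
time: 12.95
eef_pos: [0.5606, 0.0238, 0.1089]
tcp_rot: [2.529, -1.854, 0.016]
ft_force: [0.3, 0.0, -0.1]
grip_width: 0.526
```

step_arm --steps '[45,0,0,-10,0,0,0,45,0,0,-30,0,0,0,45,0,0,-60,0,0,0,45,0,0,-100,0,0,0,45,0,0,-150,0,0,0,45,0,0,-150,0,0,0]'

```text
time: 13.7
eef_pos: [0.5625, 0.0259, 0.2641]
tcp_rot: [-2.533, 1.857, -0.028]
ft_force: [-0.4, 0.5, -0.7]
grip_width: 0.526
```

step_arm --steps '[45,334,105,0,0,0,0,45,334,105,0,0,0,0,45,334,105,0,0,0,0,45,334,105,0,0,0,0,45,334,105,0,0,0,0,45,334,105,0,0,0,0,45,334,105,0,0,0,0]'

```text
time: 14.58
eef_pos: [0.561, -0.3282, 0.2666]
tcp_rot: [2.527, -1.865, 0.027]
ft_force: [0.2, 0.0, 0.4]
grip_width: 0.53
```

```bash
python3 - <<'E'
from h import *
s=camera("scene");t=camera("top")
cv2.imwrite("pics/end.png",np.hstack([cv2.resize(s[150:350,125:325],(400,400),interpolation=2),cv2.resize(t[130:310,260:440],(400,400),interpolation=2)]))
E
```

```text
(no output)
```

View pics/end.png

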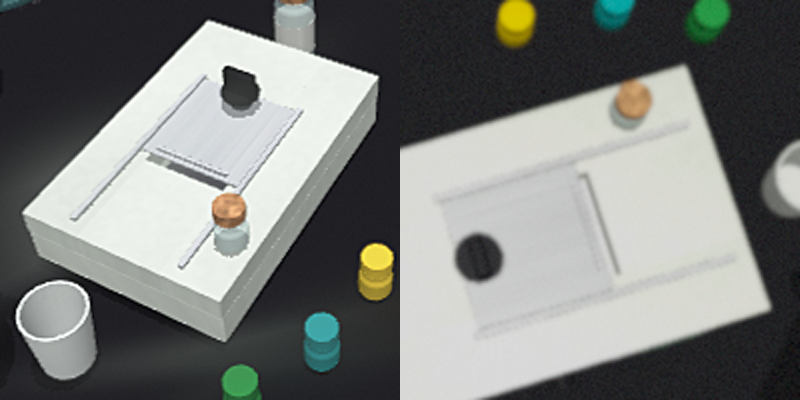

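The last picture shows the hatch at the far (+y) end with the wing crosswise to the rails, and the jar, tall jar and beaker still standing. I'll do one quick numeric check of the stud position against the slot before handing in.

```bash
python3 - <<'E'
from h import *
def ctr(t,x,y,w,h):
    m=(t[y:y+h,x:x+w].max(2)<75).astype(np.uint8); c=max(cv2.findContours(m,0,1)[0],key=cv2.contourArea); (a,b),r=cv2.minEnclosingCircle(c); return (a+x,b+y),r
t=camera("top"); u,r=ctr(t,270,222,50,50); P=onz("top",[u],.104)[0]
u0,r0=ctr(cv2.imread("pics/top0.png"),312,210,45,45); P0=onz("top",[u0],.116)[0]
print(u,r,P,"slot .5592 .0234; travel",np.linalg.norm((P-P0)[:2]))
U=np.array([np.cos(.313),np.sin(.313)]);V=np.array([-U[1],U[0]])
d=(P[:2]-[.5592,.0234]);print("off slot x,y mm",1e3*d@U,1e3*d@V)
m=lambda im:cv2.inRange(cv2.cvtColor(im,40),(5,90,80),(20,255,255))
for n,f in(("top","pics/top0.png"),("scene","pics/scene0.png")):
    A=cv2.imread(f);B=camera(n)
    for nm,X,Y in([("jar",364,176),("tall",210,288),("beaker",443,210)] if n=="top" else [("jar",239,256),("tall",272,145),("beaker",154,315)]):
        a=A[Y-25:Y+25,X-25:X+25].astype(float).mean(2);b=B[Y-25:Y+25,X-25:X+25].astype(float).mean(2);print(n,nm,cv2.phaseCorrelate(a,b))
E
```

```text
(295.17073249816895, 245.61585426330566) 9.857924461364746 [0.55970491 0.02306807 0.104     ] slot .5592 .0234; travel 0.0829803674650921
off slot x,y mm 0.3781694972606757 -0.47127502309342434
top jar ((-0.08546182393654789, 0.09639991574877271), 0.9514494121241618)
top tall ((-0.02322217751508404, 0.13164008075357003), 1.1937295981166054)
top beaker ((0.06450132741633396, -0.08290529027809157), 1.144486822475236)
scene jar ((0.08387171184649134, -0.19409040101707475), 0.6600922951462744)
scene tall ((0.012266791940707122, -0.02173198006447663), 0.9950395429381311)
scene beaker ((0.001921615580165792, 0.004585208922879502), 0.9960911095476025)
```

```bash
python3 -c "
from workcell import *
print(hand_in())"
```

```text
the job is handed in; nothing more can be done
None
```

The hatch is shut and the stud is pressed, turned and caught. I handed the job in at about 15 s of the 45 s allowed; no verdict was reported.

- **Hatch:** I gripped the wing and slid the plate about 83 mm in +y. It stopped against its hard stop, where the force rose to about 11 N with no further motion.
- **Press:** The stud bottomed after about 16.3 mm. The downward force went from 9.8 to 15.6 N there; I then eased it to about 9.5 N before turning. That depth is beyond the 13.5 mm at which the bar could have landed on top of the keeper.
- **Turn:** I turned it clockwise to about 1.58 rad, and the wrist torque about the stud's axis stayed near zero.
- **Catch:** I eased up about 4 mm while still gripping. The upward motion then stopped and the force fell to 3.8 N. I opened the fingers, drew the arm clear and took a picture.

**Final checks:**
- The stud axis is within about 0.5 mm of the slot measured beforehand.
- The wing lies across the rails.
- The jar, tall jar and beaker have shifted less than 0.2 pixel in either view.

One thing I could not explain is a dark strip along the plate's trailing edge in the last picture. I took it to be part of the bay, because the force and position checks both say the hatch is shut. The cam's catch was judged by feel and by the wing's angle, since the cam itself can't be seen.

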